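# Lock a tea tin's press-and-turn lid in the packing fence

## Robot

A 6-joint arm with a two-finger parallel gripper is mounted at the origin on the work surface. World frame = base frame: x ahead of the robot, y to its left, z up, the work surface at z = 0. Lengths are in m, angles in rad, forces in N, time in s.
With the tool pointing down it reaches from about 0.325 to 1 m from the base axis. Payload 5.1 kg.
Tool frame: the origin (TCP) lies on the centre line of the jaws, within the pads' length; the fingertips stand 22 mm ahead of it and the grasp point (between the pads) lies 3 mm ahead of it (ctrl.finger_overhang is the distance from the TCP to the fingertips, in m); z points along the fingers, y is the direction in which the jaws open and shut (so a half turn about z gives the same grasp; the last joint's range is limited). The gripper opens to 85 mm and grips with 20 to 120 N. Pads are 22 mm wide; open, the fingers measure 114 mm over their backs; the gripper's body (76 mm by 85 mm) begins 54 mm behind the grasp point. The pads swing forward as they close: fully open they stand 13 mm farther back than shut.
Start: joints at [-1.226, 0.124, 1.65, -0, 1.367, -0.083], TCP at [0.27, -0.591, 0.253] pointing down, gripper open.
Joint ranges: [-2.61, 2.61], [-1.02, 2.33], [0.03, 2.71], [-1.35, 4.49], [0.32, 2.68], [-2.91, 2.91]. Speed limits (rad/s): [2.57, 2.57, 3.14, 3.14, 3.14, 3.14].

## Interface

Orientations are given as a unit quaternion [x, y, z, w].
In Python, from rig import get_obs, vision, order, ctrl gives the robot as it stands.
- The arm moves only by the tool apply_moves, never from a script. Its argument "steps" is one flat list of numbers, 5 for each row, row after row: the finger opening in cm, from 0 to 8.54, then the shift along the tool's x, y, z in cm, then the turn about the tool's z in rad. In form: [gripper, x, y, z, spin, gripper, x, y, z, spin, ...]. A call has 1 to 12 rows; each row is the pose to reach, as a shift and turn from the pose commanded when the call began, along the tool's axes at that moment; what a row does not reach only later rows make up. A row lasts 1/8 s, in which the tool goes at most 62.5 mm and 10.7 degrees, less where a joint would pass 70% of its speed; a pose out of reach is approached as far as the arm can. A call with a gripper value outside its range is refused whole. The fingers move at their own pace and stop on an object; the grip force is fixed at half the most. Time passes only in rows, so rows that repeat a pose let the fingers close. It gives the time, the measured TCP pose, the force and the opening at its end, in the units of the state.
- get_obs(): the state, without advancing time (a new reading comes with each control period).
- vision.get_image(name): name is "scene" or "side" or "wrist"; returns the picture (400x640x3 uint8, red, green, blue); there is no depth.
- vision.get_calibration(name): a dict with "intrinsics" (3x3 intrinsics, pixels), "k1" (the pictures are not rectified: a ray, as slopes to the right and down, at radius r is drawn at 1 + k1 r^2 times it, then the intrinsics apply), "T" (4x4, takes a point from camera to world coordinates). Camera axes: x right, y down, z forward; pixel columns grow to the right and rows downward; lengths in m; the calibration is good to about 2 mm. A picture is of the moment at which its call begins: read the wrist's pose just before it. get_calibration takes no time and is no camera call; for the wrist camera it gives the pose at the moment of the call.
- order.finish_job(): hands the job in, once; it reports no verdict.
The state is a dict: "time": time; "q": joint angles; "dq": joint speeds; "tau": joint torques, N m; "ee_pos": TCP position; "orientation": TCP orientation; "ft_force": force on the tool from outside, world axes, zero at the start; "wrist_torque": the same for the moment, N m; "width": finger opening in m.
Only numpy, scipy, OpenCV 4.12 (cv2) and the standard library are available. Lean on these libraries where they do the work, as an engineer would, in place of code of your own. Each camera call takes 0.05 s, during which the arm holds its last target. There are 200 camera calls.

## Task

Slide the green tea tin along the bench, upright and with its lid still loose, into the wooden fence until it is fully home against the back of the fence. Then press the black lid down and, keeping it pressed, twist it clockwise to its stop so that it catches, and let it spring up locked. Leave the tin home in the fence and do not disturb the tape dispenser, the drink can or the box cutter.

Things in the scene. Friction and masses are not known exactly. Their poses are not given: they have to be found in the camera images.
- fence: U-shaped plywood fence fixed to the bench, no floor, 45 mm high. Origin: bench spot where the tin's centre rests when home. The tin enters along its +x. Inner faces: back wall x = +52 mm; straight side walls y = +-58 mm, from x = -30 to +52 mm; then flared wings (22 degrees) widen the mouth to about 160 mm at x = -85 mm.
- tin: Loose square green tin, 104 x 104 mm, 70 mm high to its shoulder, 0.4 to 0.8 kg. Origin: centre of the underside, z up. It starts before the fence's mouth, its x within 20 degrees of the fence's x. On the shoulder, white marks at the +x and -x edges show the lid's open position; yellow marks 49 degrees clockwise of them, the locked one.
- lid: Loose black round lid on the tin's neck, 88 mm across, 25 mm high, 0.08 kg. Origin: on its axis at the skirt's lower rim, z up; about 83 mm above the tin's underside when loose, 78 mm when locked. Loose, its x points along the tin's x within 10 degrees, it has 2 mm of play and can lift off. Its two inner lugs sit at +x and -x, under white marks on its top.
- lid_bar (a point): Middle of the upper face of the bar on the lid, on its axis, 45 mm above the lid's origin. The bar is 16 mm wide (along lid x), 66 mm long (along lid y), 20 mm high. The flat top plate either side of it, 25 mm above the lid's origin, is free for fingertips to press on.
- plug (a joint): Spring plug in the neck that carries the lid: m pushed down. Loose lid: about 0.001. With the lid pressed to 0.010 or more (about 8 N; bottoms at 0.012, about 10 N) its lugs clear the lips of the catch and it turns clockwise, seen from above, about 55 degrees to a stop. Let go there it springs up to about 0.0055, locked. Anticlockwise is blocked.
- tape_dispenser: Bystander: black and green hand tape dispenser, 150 mm long, 90 mm high. Origin under its middle.
- drink_can: Bystander: green can, 66 mm across, 115 mm high. Origin at the centre of its underside.
- box_cutter: Bystander: blue box cutter lying flat, 150 mm long, 22 mm high. Origin under its middle.
There are look-alikes about, which are no part of the job. What is shaped like the tin but blue or pink is not meant.

How it is judged:
By the outcome, as a careful person would: the job done as asked, in the order asked, and still so for the second after the job is handed in, with the robot touching nothing.
It also fails if it takes over 72 s, if anything falls off the work surface, if the arm or the gripper's body presses on something with over 40 N, if the wrist force passes 120 N, or if a joint passes its speed limit or range.

## Working session

There is one attempt and no reset: what is moved stays moved. The work goes in short steps, Python scripts to look and compute and a tool call to move; the robot and the scene stay as the last step left them, time stands still between calls to the robot, and variables do not carry over. Pictures are saved under pics/ and viewed, about 8 in all and at most 12, crops included, and the job is handed in when it is done.

Besides the shell and the picture viewer there is one more tool, called after ">>>" by a JSON object that holds its "name" and its "arguments", one argument or row to a line. apply_moves: Moves the arm, as the interface text tells. Its arguments: {"type":"object","properties":{"steps":{"type":"array"}},"required":["steps"]}

```bash
ls; mkdir -p pics; cat > h.py <<'E'
import numpy as np, cv2
from rig import get_obs, vision, order, ctrl
def px2w(name,uv,z,C=None):
    C=C or vision.get_calibration(name);K=np.array(C["intrinsics"]);T=np.array(C["T"])
    k=np.array([C["k1"],0,0,0],float)
    uv=np.array(uv,float).reshape(-1,1,2)
    n=cv2.undistortPoints(uv,K,k).reshape(-1,2)
    d=np.c_[n,np.ones(len(n))]@T[:3,:3].T
    z=np.broadcast_to(z,len(d))
    return T[:3,3]+d*((z-T[2,3])/d[:,2])[:,None]
def w2px(name,P,C=None):
    C=C or vision.get_calibration(name);K=np.array(C["intrinsics"]);T=np.linalg.inv(np.array(C["T"]))
    p=np.array(P,float).reshape(-1,3)@T[:3,:3].T+T[:3,3]
    return cv2.projectPoints(p,np.zeros(3),np.zeros(3),K,np.array([C["k1"],0,0,0],float))[0].reshape(-1,2)
def save(name,f,crop=None,s=1):
    im=vision.get_image(name)
    np.save(f'pics/{f}.npy',im)
    if crop: im=im[crop[1]:crop[3],crop[0]:crop[2]]
    cv2.imwrite(f'pics/{f}.png',cv2.resize(im[:,:,::-1],None,fx=s,fy=s,interpolation=cv2.INTER_CUBIC))
E
python3 - <<'E'
from h import *
a=vision.get_image("scene");b=vision.get_image("side");np.save('pics/a.npy',a);np.save('pics/b.npy',b)
cv2.imwrite('pics/scene.png',cv2.resize(a,(800,500))[:,:,::-1]);cv2.imwrite('pics/side.png',cv2.resize(b,(800,500))[:,:,::-1])
for n in("scene","side","wrist"):
    c=vision.get_calibration(n);print(n,c["k1"],np.round(c["intrinsics"],1).tolist(),np.round(c["T"],3).tolist())
o=get_obs();print(o["orientation"],o["time"],ctrl.finger_overhang)
E
```

```text
pics
scene -0.01885416910513414 [[421.1, 0.0, 315.5], [0.0, 421.1, 197.8], [0.0, 0.0, 1.0]] [[0.866, 0.333, -0.373, 1.122], [0.5, -0.567, 0.655, -0.93], [0.007, -0.753, -0.657, 1.03], [0.0, 0.0, 0.0, 1.0]]
side -0.011926206133329084 [[509.2, 0.0, 323.3], [0.0, 509.2, 206.0], [0.0, 0.0, 1.0]] [[-0.982, -0.129, 0.141, 0.338], [-0.191, 0.617, -0.764, 1.252], [0.011, -0.777, -0.63, 1.177], [0.0, 0.0, 0.0, 1.0]]
wrist 0.023965149912382685 [[350.7, 0.0, 321.8], [0.0, 350.7, 195.6], [0.0, 0.0, 1.0]] [[0.415, -0.863, -0.287, 0.343], [-0.91, -0.394, -0.129, -0.559], [-0.002, 0.315, -0.949, 0.371], [0.0, 0.0, 0.0, 1.0]]
[ 9.77212006e-01  2.12263604e-01 -1.26017887e-04 -9.17571727e-04] 0.1 0.022
```

View pics/scene.png

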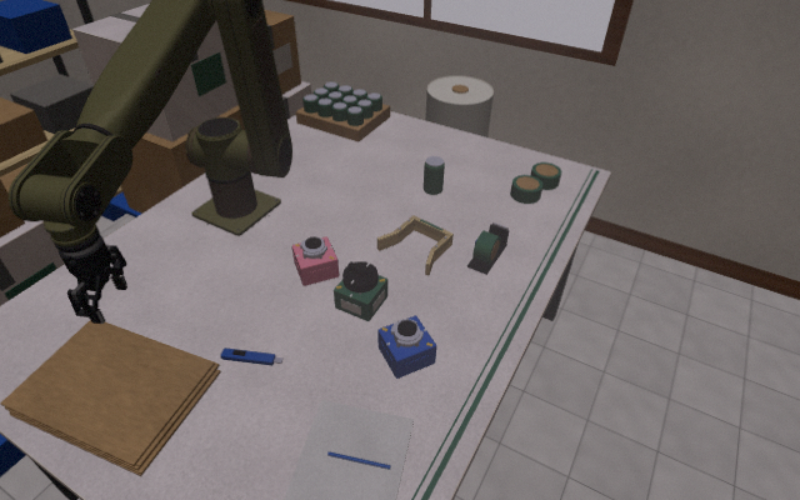

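View pics/side.png

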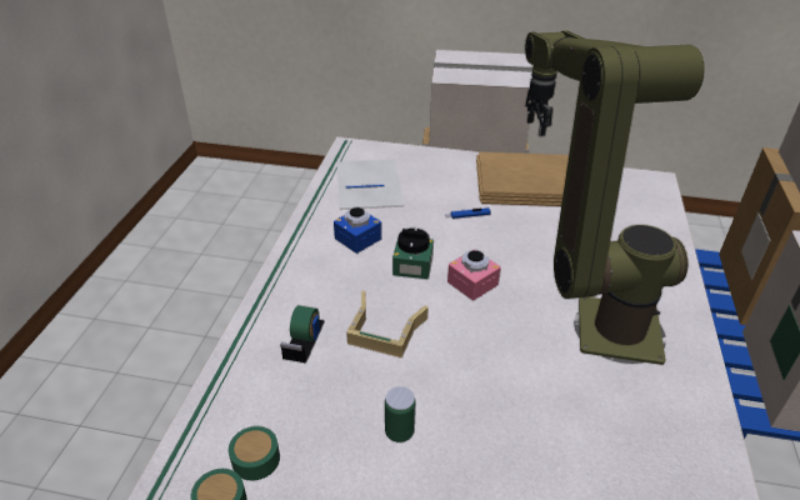

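The scene view shows the green tin with its black lid at (361,288) and the fence at (420,240). The side view shows them at (413,252) and (387,325). I'll enlarge both.

```bash
python3 - <<'E'
from h import *
for f,n,(x0,y0,w,h) in(('a','scene',(255,165,120,100)),('b','side',(265,170,120,120))):
    im=np.load(f'pics/{f}.npy')[y0:y0+h,x0:x0+w,::-1];s=6 if f=='a' else 5
    im=cv2.resize(im,None,fx=s,fy=s,interpolation=cv2.INTER_CUBIC);im=cv2.convertScaleAbs(im,alpha=1.6)
    for i in range(0,w,20): cv2.putText(im,str(x0+i),(i*s,10),0,.4,(0,0,255),1);cv2.line(im,(i*s,12),(i*s,h*s),(0,0,255),1) if 0 else cv2.line(im,(i*s,12),(i*s,20),(0,0,255),1)
    for i in range(0,h,20): cv2.putText(im,str(y0+i),(0,i*s+4),0,.4,(0,0,255),1)
    cv2.imwrite(f'pics/{f}_z.png',im)
E
```

```text
(no output)
```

View pics/a_z.png

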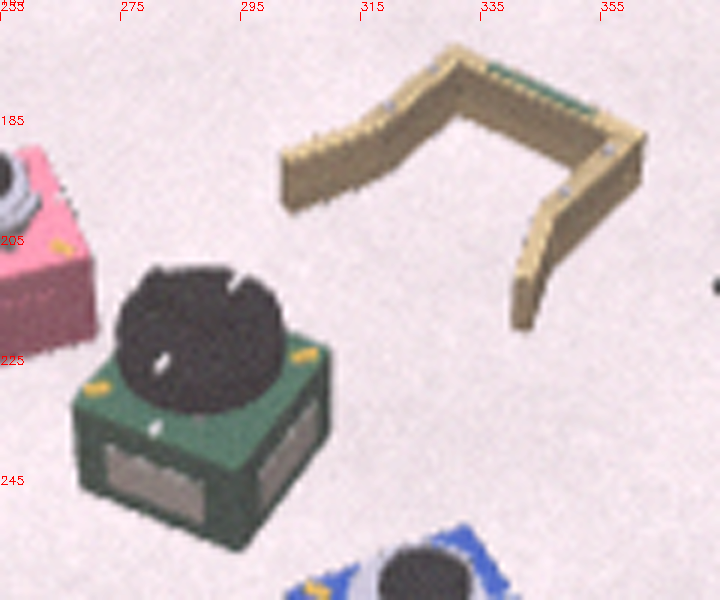

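View pics/b_z.png

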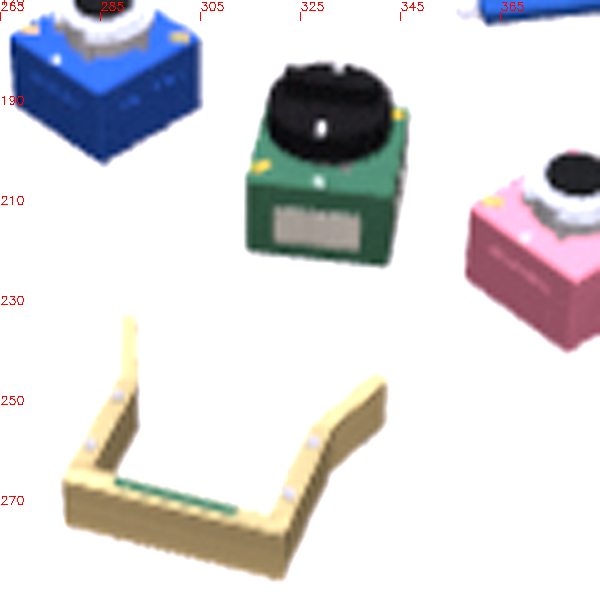

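The scene crop shows the tin's shoulder corners at about (75,402), (240,470) and (330,348). The fence mouth opens towards the tin, and its inner back corner is at (460,115). The lid's white marks line up with the tin's own white marks.

```bash
python3 - <<'E'
from h import *
A=lambda L,z:px2w('scene',[(255+x/6-.4,165+y/6-.4) for x,y in L],z).round(4)
B=lambda L,z:px2w('side',[(265+x/5-.4,170+y/5-.4) for x,y in L],z).round(4)
print('tin top A',A([(75,402),(240,470),(330,348)],.07).tolist())
print('tin bot A',A([(82,487),(240,550),(328,438)],0).tolist())
print('tin top B',B([(247,183),(393,192),(408,108)],.07).tolist())
print('tin bot B',B([(247,248),(388,265)],0).tolist())
print('lidmark A',A([(163,362),(235,283)],.108).tolist(),'white sh',A([(155,428)],.07).tolist(),'yel',A([(97,388),(305,355)],.07).tolist())
print('lidmark B',B([(321,128),(340,68)],.108).tolist(),'white sh',B([(319,182)],.07).tolist(),'yel',B([(262,166),(398,115)],.07).tolist())
print('fence A in bot',A([(460,115)],0).tolist(),'mouth bot',A([(292,212),(522,330),],0).tolist(),'in top',A([(460,68),(604,135)],.045).tolist(),'out bot right',A([(640,185)],0).tolist(),'out top',A([(455,45),(645,135)],.045).tolist())
print('fence B out top',B([(65,478),(280,533)],.045).tolist(),'out bot',B([(66,522),(282,578)],0).tolist(),'in top',B([(100,472),(272,516)],.045).tolist(),'mouth top',B([(130,318),(380,378)],.045).tolist())
E
```

```text
tin top A [[0.5271, -0.1932, 0.07], [0.6283, -0.1904, 0.07], [0.6228, -0.09, 0.07]]
tin bot A [[0.5243, -0.1909, 0.0], [0.6231, -0.1856, 0.0], [0.6219, -0.091, 0.0]]
tin top B [[0.6182, -0.0826, 0.07], [0.5179, -0.0935, 0.07], [0.5227, -0.1896, 0.07]]
tin bot B [[0.6208, -0.0952, 0.0], [0.5196, -0.0974, 0.0]]
lidmark A [[0.5734, -0.1757, 0.108], [0.5736, -0.1063, 0.108]] white sh [[0.5741, -0.1876, 0.07]] yel [[0.5313, -0.1787, 0.07], [0.6139, -0.1014, 0.07]]
lidmark B [[0.5712, -0.1056, 0.108], [0.5707, -0.1763, 0.108]] white sh [[0.5697, -0.0938, 0.07]] yel [[0.6118, -0.1031, 0.07], [0.5284, -0.18, 0.07]]
fence A in bot [[0.5497, 0.1979, 0.0]] mouth bot [[0.5054, 0.0623, 0.0], [0.6757, 0.0411, 0.0]] in top [[0.5525, 0.1899, 0.045], [0.6599, 0.1763, 0.045]] out bot right [[0.6796, 0.1941, 0.0]] out top [[0.5385, 0.2092, 0.045], [0.6815, 0.189, 0.045]]
fence B out top [[0.6753, 0.1928, 0.045], [0.5364, 0.2113, 0.045]] out bot [[0.6781, 0.1878, 0.0], [0.5357, 0.2066, 0.0]] in top [[0.6554, 0.1834, 0.045], [0.5439, 0.1985, 0.045]] mouth top [[0.6713, 0.0418, 0.045], [0.4996, 0.0652, 0.045]]
```

```bash
python3 - <<'E'
from h import *
A=lambda L,z:px2w('scene',[(255+x/6-.4,165+y/6-.4) for x,y in L],z).round(3)
B=lambda L,z:px2w('side',[(265+x/5-.4,170+y/5-.4) for x,y in L],z).round(3)
print('pink',A([(92,258)],.07).tolist(),B([(470,210),(570,285)],.07).tolist(),'blue',A([(285,597),(463,525)],.07).tolist(),B([(100,95),(200,45)],.07).tolist())
print('cutter',px2w('scene',[(222/1.25,354/1.25),(282/1.25,360/1.25)],.02).round(3).tolist())
E
```

```text
pink [[0.471, -0.096, 0.07]] [[0.463, -0.085, 0.07], [0.388, -0.022, 0.07]] blue [[0.692, -0.251, 0.07], [0.745, -0.165, 0.07]] [[0.742, -0.159, 0.07], [0.685, -0.234, 0.07]]
cutter [[0.39, -0.464, 0.02], [0.523, -0.405, 0.02]]
```

>>> {"name": "apply_moves", "arguments": {
  "steps": [6,40.7,-19.5,0,-1.01,6,40.7,-19.5,0,-1.01,6,40.7,-19.5,0,-1.01,6,40.7,-19.5,0,-1.01,6,40.7,-19.5,0,-1.01,6,40.7,-19.5,0,-1.01,6,40.7,-19.5,0,-1.01,6,40.7,-19.5,0,-1.01,6,40.7,-19.5,0,-1.01,6,40.7,-19.5,0,-1.01,6,40.7,-19.5,0,-1.01,6,40.7,-19.5,0,-1.01]
}}

```text
time: 1.6
ee_pos: [0.5585, -0.2461, 0.2534]
orientation: [0.753, 0.658, -0.0, 0.0]
ft_force: [0.1, 0.2, -0.5]
width: 0.0597
```

>>> {"name": "apply_moves", "arguments": {
  "steps": [6,0,0,18.7,0,6,0,0,18.7,0,6,0,0,18.7,0,6,0,0,18.7,0,6,0,0,18.7,0,6,0,0,18.7,0,6,0.8,0,18.7,0,6,1.6,0,18.7,0,6,2.4,0,18.7,0,6,2.4,0,18.7,0]
}}

```text
time: 2.85
ee_pos: [0.5622, -0.2205, 0.0663]
orientation: [0.752, 0.659, -0.0, -0.0]
ft_force: [-0.5, -0.2, 0.1]
width: 0.0603
```

```bash
python3 - <<'E'
from h import *
a=vision.get_image("scene");b=vision.get_image("wrist")
A=cv2.resize(a[150:270,240:400],None,fx=2.5,fy=2.5,interpolation=cv2.INTER_CUBIC)
B=cv2.resize(b,(480,300))
W=np.zeros((600,480,3),np.uint8);W[:300,:400]=A;W[300:]=B
cv2.imwrite('pics/c.png',cv2.convertScaleAbs(W[:,:,::-1],alpha=1.4))
E
```

```text
(no output)
```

View pics/c.png

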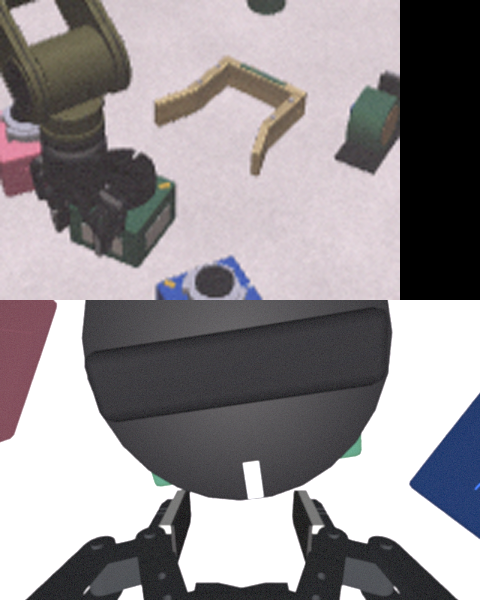

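The wrist view shows the fingers about to touch the tin's -x face, the lid seated, and a yaw of about 8-10° between tin and tool. I'll push gently so the tin squares up.

>>> {"name": "apply_moves", "arguments": {
  "steps": [6,0.6,0,0,0,6,1.2,0,0,0,6,1.8,0,0,0,6,2.4,0,0,0,6,3.0,0,0,0,6,3.6,0,0,0]
}}

```text
time: 3.7
ee_pos: [0.5669, -0.1853, 0.0662]
orientation: [0.753, 0.659, -0.0, -0.0]
ft_force: [-1.9, -3.2, -0.2]
width: 0.06
```

>>> {"name": "apply_moves", "arguments": {
  "steps": [6,0.6,0,0,0,6,1.2,0,0,0,6,1.8,0,0,0,6,2.4,0,0,0,6,3.0,0,0,0,6,3.6,0,0,0,6,4.2,0,0,0,6,4.8,0,0,0]
}}

```text
time: 4.7
ee_pos: [0.5734, -0.1377, 0.0663]
orientation: [0.753, 0.659, 0.0, -0.0]
ft_force: [-0.2, -4.1, -1.5]
width: 0.0599
```

```bash
python3 - <<'E'
from h import *
o=get_obs();print(o["ee_pos"],o["ft_force"],o["wrist_torque"])
a=vision.get_image("side");b=vision.get_image("wrist");np.save('pics/d1.npy',a);np.save('pics/d2.npy',b)
A=cv2.resize(a[160:300,250:410],None,fx=3,fy=3,interpolation=cv2.INTER_CUBIC)
W=np.zeros((420,800,3),np.uint8);W[:420,:480]=A;W[:320,480:]=cv2.resize(b,(512,320))[:,96:416]
cv2.imwrite('pics/d.png',cv2.convertScaleAbs(W[:,:,::-1],alpha=1.3))
E
```

```text
[ 0.57342353 -0.13768689  0.06633438] [-0.21469722 -4.08867294 -1.45928593] [-0.65337776  0.05798663 -0.06826074]
```

View pics/d.png

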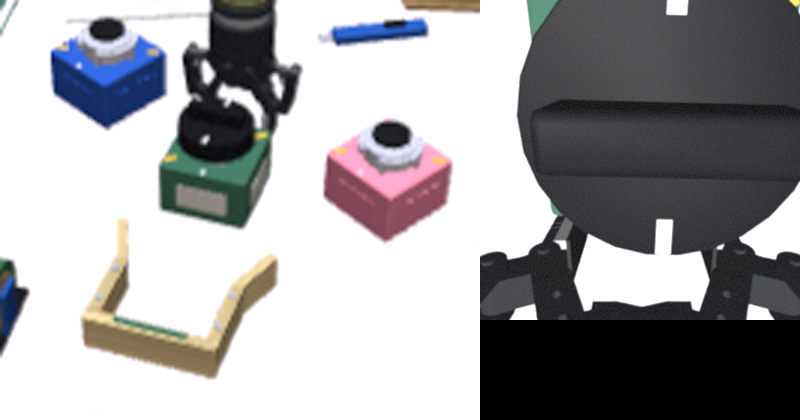

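The tin now looks square to the tool. The side crop has its shoulder corners at about (162,175), (247,190) and (270,133), and the white mark at (203,172). I'll work out its pose.

```bash
python3 - <<'E'
from h import *
im=np.load('pics/d1.npy')
B=lambda L,z:px2w('side',[(250+x/3-.3,160+y/3-.3) for x,y in L],z)
n=np.array([np.cos(np.radians(82.3)),np.sin(np.radians(82.3))]);t=np.array([-n[1],n[0]])
F=np.array([.599,.136])
for l,P in (('sh',B([(162,175),(247,190),(270,133),(203,172)],.07)),('yel',B([(169,158),(262,135)],.07)),('bot',B([(160,212),(241,227)],0)),('lid',B([(206,140),(227,102)],.108))):
    d=P[:,:2]-F; print(l,np.c_[d@n,d@t].round(4).tolist())
e=get_obs()["ee_pos"][:2]-F;print('tcp',e@n,e@t)
E
```

```text
sh [[-0.1432, -0.0598], [-0.1505, 0.0377], [-0.2551, 0.0318], [-0.1634, -0.0183]]
yel [[-0.1737, -0.0627], [-0.2484, 0.0242]]
bot [[-0.1574, -0.0686], [-0.1641, 0.0277]]
lid [[-0.174, -0.0186], [-0.2472, -0.0186]]
tcp -0.2739799392622243 -0.011277108875899012
```

>>> {"name": "apply_moves", "arguments": {
  "steps": [6,0.9,-0.13,0,0,6,1.8,-0.26,0,0,6,2.7,-0.4,0,0,6,3.6,-0.53,0,0,6,4.5,-0.66,0,0,6,5.4,-0.8,0,0,6,6.3,-0.93,0,0,6,7.2,-1.06,0,0,6,8.1,-1.2,0,0,6,9.0,-1.35,0,0,6,9.9,-1.5,0,0,6,10.8,-1.65,0,0]
}}

```text
time: 6.3
ee_pos: [0.5713, -0.0283, 0.0664]
orientation: [0.753, 0.659, -0.0, 0.0]
ft_force: [0.1, -4.7, 0.5]
width: 0.0604
```

```bash
python3 - <<'E'
from h import *
o=get_obs();print(o["ee_pos"],o["ft_force"],o["wrist_torque"])
a=vision.get_image("side");b=vision.get_image("scene");np.save('pics/e1.npy',a);np.save('pics/e2.npy',b)
A=cv2.resize(a[190:290,265:365],None,fx=4,fy=4,interpolation=cv2.INTER_CUBIC)
B=cv2.resize(b[150:250,275:375],None,fx=4,fy=4,interpolation=cv2.INTER_CUBIC)
cv2.imwrite('pics/e.png',cv2.convertScaleAbs(np.hstack([A,B])[:,:,::-1],alpha=1.3))
E
```

```text
[ 0.57132838 -0.02829842  0.06637405] [ 0.10327573 -4.6928024   0.50038225] [-0.75177258 -0.08677558 -0.13605777]
```

View pics/e.png

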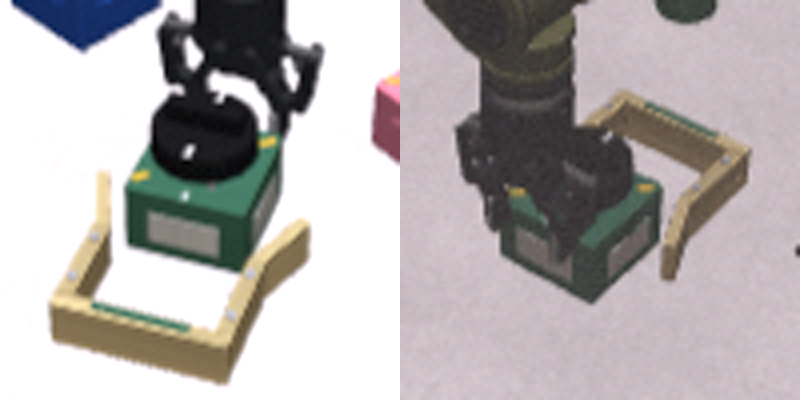

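In the side crop the lid marks are at (188,151) and (218,97), the yellow marks at (141,176) and (267,142), and the base corners at (127,250) and (240,270). The tin is entering the mouth.

```bash
python3 - <<'E'
from h import *
n=np.array([np.cos(np.radians(82.3)),np.sin(np.radians(82.3))]);t=np.array([-n[1],n[0]])
F=np.array([.599,.136])
def s(l,P): d=P[:,:2]-F; print(l,np.c_[d@n,d@t].round(4).tolist())
B=lambda L,z:px2w('side',[(265+x/4-.4,190+y/4-.4) for x,y in L],z)
A=lambda L,z:px2w('scene',[(275+(x-400)/4-.4,150+y/4-.4) for x,y in L],z)
s('sh',B([(127,187),(250,210),(283,143),(185,195)],.07));s('yel',B([(141,176),(267,142)],.07));s('bot',B([(127,250),(240,270)],0));s('lid',B([(188,151),(218,97)],.108))
s('A yel',A([(517,192),(645,188)],.07));s('A sh',A([(593,253),(664,185)],.07));s('A bot',A([(593,302),(502,257)],0))
s('fence out bot B',B([(52,341),(226,383)],0));s('fence out top B',B([(52,308),(226,349)],.045));s('fence out top A',A([(617,90),(750,151)],.045))
e=get_obs()["ee_pos"][:2]-F;print('tcp',e@n,e@t)
E
```

```text
sh [[-0.0502, -0.0504], [-0.0574, 0.0514], [-0.1431, 0.0516], [-0.0568, -0.0032]]
yel [[-0.0663, -0.0445], [-0.1399, 0.0388]]
bot [[-0.0494, -0.0517], [-0.0582, 0.0437]]
lid [[-0.0672, -0.0043], [-0.1381, -0.0036]]
A yel [[-0.1361, 0.0384], [-0.0632, -0.0459]]
A sh [[-0.1572, -0.0599], [-0.0498, -0.0566]]
A bot [[-0.1463, -0.0533], [-0.1509, 0.0447]]
fence out bot B [[0.0655, -0.0706], [0.062, 0.0727]]
fence out top B [[0.072, -0.0657], [0.0682, 0.0745]]
fence out top A [[0.0607, 0.0746], [0.0624, -0.0755]]
tcp -0.16557117723010953 0.005670076319902241
```

>>> {"name": "apply_moves", "arguments": {
  "steps": [6,0.8,-0.1,0,0,6,1.6,-0.2,0,0,6,2.4,-0.3,0,0,6,3.2,-0.35,0,0,6,4.0,-0.35,0,0,6,4.8,-0.35,0,0,6,5.6,-0.35,0,0,6,6.4,-0.35,0,0,6,7.2,-0.35,0,0,6,8.0,-0.35,0,0,6,8.7,-0.35,0,0,6,9.2,-0.35,0,0]
}}

```text
time: 7.9
ee_pos: [0.5798, 0.0632, 0.0663]
orientation: [0.752, 0.659, -0.0, -0.0]
ft_force: [-0.7, -6.1, 1.1]
width: 0.0598
```

>>> {"name": "apply_moves", "arguments": {
  "steps": [6,0.25,0,0,0,6,0.5,0,0,0,6,0.5,0,0,0]
}}

```text
time: 8.28
ee_pos: [0.5805, 0.0681, 0.0663]
orientation: [0.752, 0.659, -0.0, -0.0]
ft_force: [-0.9, -4.5, 0.2]
width: 0.06
```

>>> {"name": "apply_moves", "arguments": {
  "steps": [6,0.25,0,0,0,6,0.4,0,0,0,6,0.4,0,0,0]
}}

```text
time: 8.65
ee_pos: [0.5811, 0.0718, 0.0663]
orientation: [0.753, 0.659, -0.0, -0.0]
ft_force: [-2.0, -4.9, 2.0]
width: 0.06
```

>>> {"name": "apply_moves", "arguments": {
  "steps": [6,0.15,0,0,0,6,0.3,0,0,0,6,0.3,0,0,0]
}}

```text
time: 9.02
ee_pos: [0.5816, 0.073, 0.0663]
orientation: [0.752, 0.659, -0.001, 0.001]
ft_force: [-0.4, -10.2, 1.8]
width: 0.0599
```

>>> {"name": "apply_moves", "arguments": {
  "steps": [6,0.15,0,0,0,6,0.2,0,0,0,6,0.2,0,0,0]
}}

```text
time: 9.4
ee_pos: [0.5818, 0.0732, 0.0664]
orientation: [0.752, 0.659, -0.003, 0.002]
ft_force: [-1.6, -17.6, 2.4]
width: 0.0599
```

The tin stalled with force rising at TCP x' = -64 mm, as expected for home (about -63). I'll retreat, rise and turn over the lid.

>>> {"name": "apply_moves", "arguments": {
  "steps": [6,-2.5,0,0,0,6,-2.5,0,-15,0,6,-2.5,0,-15,0,6,-2.5,0,-15,0,5,6.2,0.9,-15,-1.57,5,6.2,0.9,-15,-1.57,5,6.2,0.9,-15,-1.57,5,6.2,0.9,-15,-1.57,5,6.2,0.9,-15,-1.57,5,6.2,0.9,-15,-1.57,5,6.2,0.9,-15,-1.57,5,6.2,0.9,-15,-1.57]
}}

```text
time: 10.9
ee_pos: [0.5988, 0.1382, 0.216]
orientation: [0.098, 0.995, 0.001, -0.0]
ft_force: [-0.1, -0.3, -0.6]
width: 0.0498
```

>>> {"name": "apply_moves", "arguments": {
  "steps": [5,0,0,0,-0.07,5,0,0,0,-0.07,5,0,0,0,-0.07]
}}

```text
time: 11.28
ee_pos: [0.5989, 0.1375, 0.2162]
orientation: [0.067, 0.998, 0.0, -0.0]
ft_force: [0.2, -0.5, 0.4]
width: 0.05
```

```bash
python3 - <<'E'
from h import *
o=get_obs();print(o["ee_pos"],o["orientation"],o["ft_force"],o["q"])
C=vision.get_calibration("wrist");b=vision.get_image("wrist");a=vision.get_image("side");s=vision.get_image("scene")
np.savez('pics/f.npz',a=a,b=b,s=s,T=C["T"])
W=np.zeros((580,800,3),np.uint8);W[:400,:640]=b
W[400:,:]=0
A=cv2.resize(a[205:290,265:365],None,fx=1,fy=1)
cv2.imwrite('pics/f.png',cv2.convertScaleAbs(b[:,:,::-1],alpha=1.5))
E
```

```text
[0.59891863 0.13748169 0.21617291] [ 6.72101438e-02  9.97738728e-01  4.48802656e-04 -1.61564083e-04] [ 0.17370641 -0.50109918  0.38474351] [ 1.37912625e-01  7.23662209e-02  1.76902752e+00  9.80246667e-04
  1.30033251e+00 -1.29862396e+00]
```

View pics/f.png

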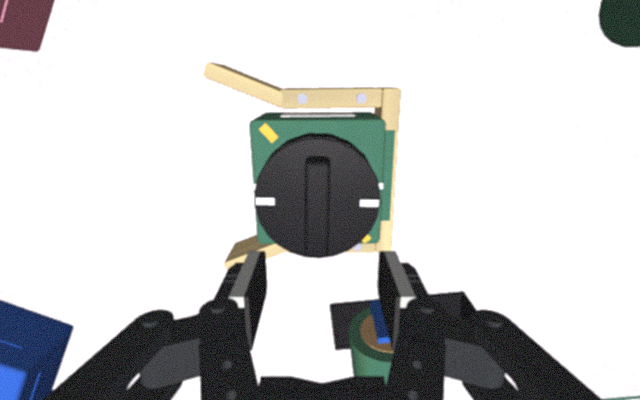

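The wrist view shows the tin inside the fence against its back wall, with the lid loose. The lid marks are centred at (265,201) and (369,203), and the tin's shoulder corners are at (251,121) and (384,121).

```bash
python3 - <<'E'
from h import *
C=dict(vision.get_calibration("wrist"))
n=np.array([np.cos(np.radians(82.3)),np.sin(np.radians(82.3))]);t=np.array([-n[1],n[0]])
F=np.array([.599,.136])
def s(l,uv,z):
    P=px2w('wrist',uv,z,C); d=P[:,:2]-F; print(l,P[:,:2].round(4).tolist(),np.c_[d@n,d@t].round(4).tolist())
s('lid marks',[(265,201.5),(369,203.2)],.108)
s('lid edge',[(255,201.5),(380,203.2)],.108)
s('bar top ends',[(317,158),(317,249)],.128)
s('tin',[(251,121),(384,121)],.07)
s('wall top: inner back, outer back',[(384,100),(400,100),(397,240),(382,240)],.045)
s('side wall inner',[(290,107),(380,107)],.045)
s('screws',[(303,98.5),(361,98)],.045)
e=get_obs()["ee_pos"][:2]-F;print('tcp',e@n,e@t)
im=np.load('pics/f.npz')['b']
cv2.imwrite('pics/g.png',cv2.convertScaleAbs(cv2.resize(im[80:270,200:420,::-1],None,fx=3.6,fy=3.15,interpolation=cv2.INTER_CUBIC),alpha=1.2))
E
```

```text
lid marks [[0.5923, 0.0972], [0.6031, 0.1678]] [[-0.0394, 0.0015], [0.0321, 0.0002]]
lid edge [[0.5914, 0.0904], [0.6041, 0.1753]] [[-0.0462, 0.0015], [0.0396, 0.0002]]
bar top ends [[0.5627, 0.1376], [0.6228, 0.1292]] [[-0.0033, 0.0362], [-0.0035, -0.0245]]
tin [[0.5408, 0.0904], [0.554, 0.1884]] [[-0.053, 0.0516], [0.0459, 0.0516]]
wall top: inner back, outer back [[0.5409, 0.1936], [0.5427, 0.2062], [0.6653, 0.1957], [0.6635, 0.1822]] [[0.0493, 0.0653], [0.062, 0.0652], [0.068, -0.0577], [0.0544, -0.0577]]
side wall inner [[0.5362, 0.1183], [0.5459, 0.19]] [[-0.0259, 0.0599], [0.0464, 0.0598]]
screws [[0.5311, 0.1297], [0.5369, 0.1756]] [[-0.0154, 0.0665], [0.0309, 0.0668]]
tcp 0.0011500147722901218 0.00012570023332875277
```

View pics/g.png

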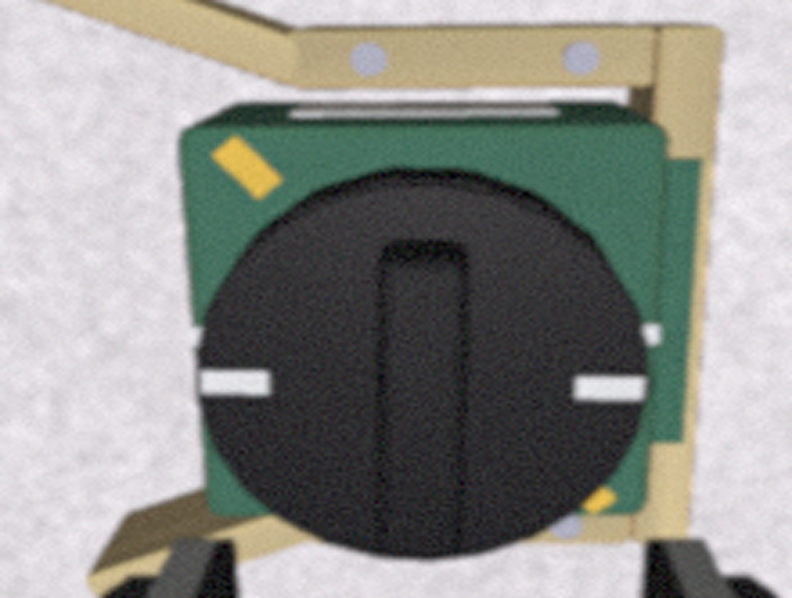

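The enlarged crop confirms the tin is against the back wall (edges at 663 and 655 in the crop), the white lugs are in line and the bar is vertical. I'll centre on the bar, descend and grip it.

>>> {"name": "apply_moves", "arguments": {
  "steps": [3.6,0.1,-0.3,2,0,3.6,0.1,-0.3,5,0,3.6,0.1,-0.3,7.5,0,3.6,0.1,-0.3,8.4,0,3.6,0.1,-0.3,8.4,0,3.6,0.1,-0.3,8.4,0]
}}

```text
time: 12.18
ee_pos: [0.5984, 0.1342, 0.1335]
orientation: [0.067, 0.998, 0.0, 0.001]
ft_force: [0.2, -0.0, -1.3]
width: 0.0357
```

>>> {"name": "apply_moves", "arguments": {
  "steps": [2.4,0,0,0,0,2.0,0,0,0,0,1.8,0,0,0,0,1.2,0,0,0,0,1.2,0,0,0,0,1.2,0,0,0,0,1.2,0,0,0,0]
}}

```text
time: 13.05
ee_pos: [0.5978, 0.1341, 0.1324]
orientation: [0.067, 0.998, 0.0, 0.0]
ft_force: [0.4, 0.2, 0.1]
width: 0.0145
```

>>> {"name": "apply_moves", "arguments": {
  "steps": [1.0,0,0,0.3,0,1.0,0,0,0.6,0,1.0,0,0,0.6,0]
}}

```text
time: 13.42
ee_pos: [0.5979, 0.1341, 0.1268]
orientation: [0.067, 0.998, 0.0, 0.0]
ft_force: [-1.6, -1.0, 4.4]
width: 0.0146
```

```bash
python3 - <<'E'
from h import *
o=get_obs();print(o["ee_pos"],o["ft_force"],o["wrist_torque"],o["width"])
b=vision.get_image("wrist");a=vision.get_image("side")
W=np.zeros((400,800,3),np.uint8);W[:,:400]=cv2.resize(a[200:280,280:360],None,fx=5,fy=5,interpolation=cv2.INTER_CUBIC);W[:,400:]=b[:,120:520]
cv2.imwrite('pics/k.png',cv2.convertScaleAbs(W[:,:,::-1],alpha=1.4))
E
```

```text
[0.59790806 0.13413589 0.12676575] [-1.6271794  -1.03100257  4.44308308] [0.01176674 0.19346819 0.02565086] 0.014645680624892823
```

View pics/k.png

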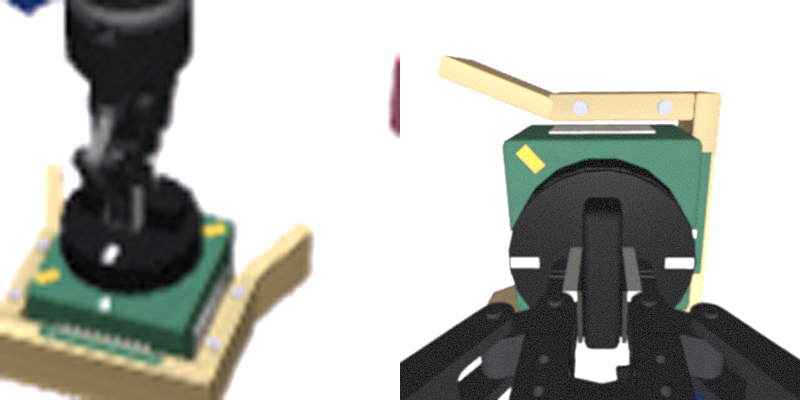

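The fingers hold the bar with the tips at the plate, the tin is still home, and the plug is partly pressed (4.4 N). I'll press further.

>>> {"name": "apply_moves", "arguments": {
  "steps": [1.0,0,0,0.25,0,1.0,0,0,0.5,0,1.0,0,0,0.5,0]
}}

```text
time: 13.9
ee_pos: [0.598, 0.1342, 0.1225]
orientation: [0.067, 0.998, 0.0, 0.0]
ft_force: [-3.4, -0.1, 8.9]
width: 0.0146
```

>>> {"name": "apply_moves", "arguments": {
  "steps": [1.0,0,0,0.1,0,1.0,0,0,0.1,0,1.0,0,0,0.1,0.1,1.0,0,0,0.1,0.2,1.0,0,0,0.1,0.3,1.0,0,0,0.1,0.4,1.0,0,0,0.1,0.4]
}}

```text
time: 14.78
ee_pos: [0.5991, 0.1341, 0.1223]
orientation: [0.264, 0.965, 0.001, 0.002]
ft_force: [-0.4, -1.5, 9.3]
width: 0.0146
```

```bash
python3 - <<'E'
from h import *
o=get_obs();print(o["ee_pos"],o["ft_force"],o["wrist_torque"],o["width"])
E
```

```text
[0.5990662  0.13414834 0.12231318] [-0.37179294 -1.46135514  9.29566463] [-0.06311445  0.12584621 -0.07376136] 0.014600818821203718
```

>>> {"name": "apply_moves", "arguments": {
  "steps": [1.0,0,0,0.05,0.1,1.0,0,0,0.05,0.2,1.0,0,0,0.05,0.3,1.0,0,0,0.05,0.4,1.0,0,0,0.05,0.48,1.0,0,0,0.05,0.54,1.0,0,0,0.05,0.54]
}}

```text
time: 15.65
ee_pos: [0.5995, 0.1339, 0.1223]
orientation: [0.512, 0.859, 0.001, 0.002]
ft_force: [-0.1, -1.9, 10.2]
width: 0.0147
```

```bash
python3 - <<'E'
from h import *
o=get_obs();print(o["ee_pos"],o["ft_force"],o["wrist_torque"],o["width"])
E
```

```text
[0.59946856 0.13391047 0.1223213 ] [-0.1243405  -1.85686551 10.21965471] [-0.2582156   0.14097165 -0.02919759] 0.014682491342140877
```

>>> {"name": "apply_moves", "arguments": {
  "steps": [1.0,0,0,0,0.03,1.0,0,0,0,0.06,1.0,0,0,0,0.06]
}}

```text
time: 16.02
ee_pos: [0.5993, 0.1344, 0.1223]
orientation: [0.536, 0.844, 0.001, 0.002]
ft_force: [-0.1, -0.2, 9.7]
width: 0.0144
```

```bash
python3 - <<'E'
from h import *
o=get_obs();print(o["ee_pos"],o["ft_force"],o["wrist_torque"],o["width"])
E
```

```text
[0.59927885 0.1344479  0.12229809] [-0.09589028 -0.20752355  9.71766354] [0.12915901 0.18722573 0.64364623] 0.014368185031985713
```

At 57° the torque jumped from 0.03 to 0.64 N m, so the lid is at its stop. I'll let it spring up.

>>> {"name": "apply_moves", "arguments": {
  "steps": [1.0,0,0,-0.2,0,1.0,0,0,-0.4,0,1.0,0,0,-0.5,0,1.0,0,0,-0.5,0]
}}

```text
time: 16.52
ee_pos: [0.5982, 0.1338, 0.1251]
orientation: [0.537, 0.844, 0.0, 0.001]
ft_force: [2.8, -1.6, 3.3]
width: 0.0149
```

```bash
python3 - <<'E'
from h import *
o=get_obs();print(o["ee_pos"],o["ft_force"],o["wrist_torque"],o["width"])
E
```

```text
[0.59817044 0.13380229 0.12507525] [ 2.82900501 -1.59710268  3.33197165] [-0.27822001 -0.55824339  0.2261378 ] 0.014883326957305402
```

>>> {"name": "apply_moves", "arguments": {
  "steps": [1.0,0,0,-0.15,0,1.0,0,0,-0.25,0,1.0,0,0,-0.25,0]
}}

```text
time: 16.9
ee_pos: [0.5977, 0.1338, 0.1274]
orientation: [0.537, 0.844, -0.0, 0.0]
ft_force: [3.9, -4.0, 2.8]
width: 0.0146
```

>>> {"name": "apply_moves", "arguments": {
  "steps": [1.8,0,0,0,0,2.4,0,0,-0.1,0,3.5,0,0,-0.3,0,4.5,0,0,-1,0,5,0,0,-5,0,5,0,0,-10,0,5,0,0,-10,0]
}}

```text
time: 17.77
ee_pos: [0.6005, 0.1346, 0.2342]
orientation: [0.537, 0.844, 0.004, 0.004]
ft_force: [-0.7, -0.9, 0.4]
width: 0.0499
```

>>> {"name": "apply_moves", "arguments": {
  "steps": [5,0,0,0,-0.18,5,0,0,0,-0.36,5,0,0,0,-0.54,5,0,0,0,-0.72,5,0,0,0,-0.9,5,0,0,0,-1.0,5,0,0,0,-1.0]
}}

```text
time: 18.65
ee_pos: [0.5972, 0.1341, 0.2265]
orientation: [0.067, 0.998, -0.0, -0.001]
ft_force: [0.8, 1.0, -0.1]
width: 0.0502
```

```bash
python3 - <<'E'
from h import *
o=get_obs();print(o["ee_pos"],o["orientation"])
b=vision.get_image("wrist");np.save('pics/l.npy',b)
cv2.imwrite('pics/l.png',cv2.convertScaleAbs(cv2.resize(b[60:310,150:480,::-1],None,fx=2.4,fy=2.4,interpolation=cv2.INTER_CUBIC),alpha=1.2))
E
```

```text
[0.59722273 0.13407814 0.22651554] [ 6.74584315e-02  9.97721824e-01 -7.90554445e-05 -7.17592884e-04]
```

View pics/l.png

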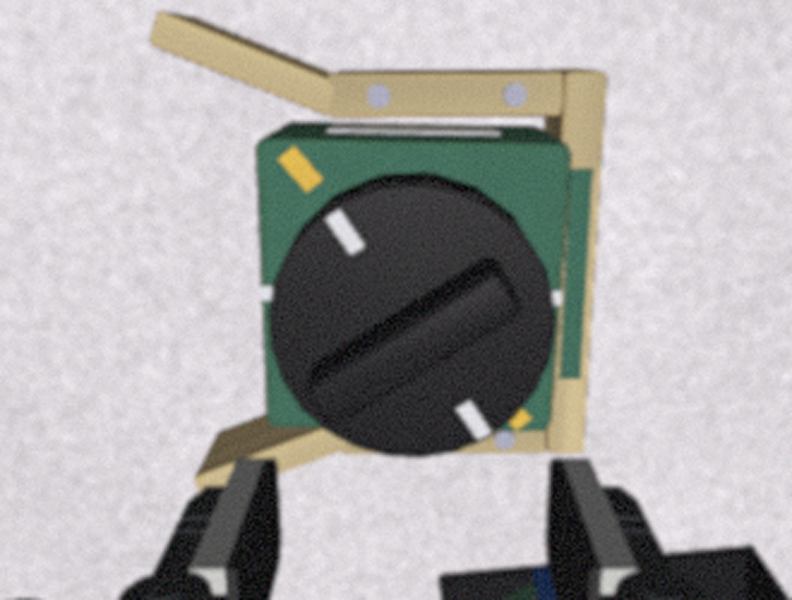

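The lid marks have turned about 55° past the tin's white marks, beyond yellow, and the tin edge still meets the back wall. I'll make one gentle push from behind to confirm that the tin is home after the twist.

>>> {"name": "apply_moves", "arguments": {
  "steps": [6,0,-9.3,0,1.56,6,0,-9.3,0,1.56,6,0,-9.3,0,1.56,6,0,-9.3,0,1.56,6,0,-9.3,0,1.56,6,0,-9.3,0,1.56,6,0,-9.3,0,1.56,6,0,-9.3,0,1.56,6,0,-9.3,0,1.56,6,0,-9.3,0,1.56]
}}

```text
time: 19.95
ee_pos: [0.5851, 0.0419, 0.2271]
orientation: [0.749, 0.662, -0.0, -0.0]
ft_force: [-0.4, -0.0, 0.8]
width: 0.0602
```

>>> {"name": "apply_moves", "arguments": {
  "steps": [6,0,0,6,0,6,0,0,12,0,6,0,0,16,0,6,0,0,16,0,6,1,0,16,0,6,2,0,16,0,6,2.5,0,16,0,6,2.5,0,16,0]
}}

```text
time: 20.95
ee_pos: [0.589, 0.0674, 0.0684]
orientation: [0.749, 0.663, 0.001, 0.001]
ft_force: [0.7, 0.0, -0.7]
width: 0.0598
```

>>> {"name": "apply_moves", "arguments": {
  "steps": [6,0.2,0,0,0,6,0.4,0,0,0,6,0.4,0,0,0]
}}

```text
time: 21.32
ee_pos: [0.589, 0.0702, 0.0674]
orientation: [0.749, 0.662, -0.0, 0.0]
ft_force: [0.6, -3.5, 0.3]
width: 0.0601
```

>>> {"name": "apply_moves", "arguments": {
  "steps": [6,0.15,0,0,0,6,0.3,0,0,0,6,0.3,0,0,0]
}}

```text
time: 21.7
ee_pos: [0.5906, 0.0719, 0.0677]
orientation: [0.749, 0.662, 0.0, 0.002]
ft_force: [4.5, -7.5, -1.1]
width: 0.0602
```

>>> {"name": "apply_moves", "arguments": {
  "steps": [6,0.1,0,0,0,6,0.2,0,0,0,6,0.2,0,0,0]
}}

```text
time: 22.08
ee_pos: [0.5906, 0.072, 0.0677]
orientation: [0.75, 0.662, -0.001, 0.003]
ft_force: [3.0, -15.2, -0.1]
width: 0.0599
```

It stalls at the same x' of -64.5 mm, so the tin is home. I'll retreat, take a last look and hand in.

>>> {"name": "apply_moves", "arguments": {
  "steps": [6,-3,0,0,0,6,-6,0,-3,0,6,-9,0,-9,0,6,-13,0,-15,0,6,-13,0,-15,0,6,-13,0,-15,0,6,-13,0,-15,0]
}}

```text
time: 22.95
ee_pos: [0.5724, -0.0524, 0.2148]
orientation: [0.749, 0.663, -0.001, -0.002]
ft_force: [0.6, -0.4, -1.2]
width: 0.0597
```

```bash
python3 - <<'E'
from h import *
o=get_obs();print(o["ee_pos"],o["ft_force"])
a=vision.get_image("scene");b=vision.get_image("side")
A=cv2.resize(a[140:240,290:390],None,fx=4,fy=4,interpolation=cv2.INTER_CUBIC);B=cv2.resize(b[190:290,265:365],None,fx=4,fy=4,interpolation=cv2.INTER_CUBIC)
W=np.zeros((525,800,3),np.uint8);W[:400]=np.hstack([A,B]);W[400:,:200]=cv2.resize(a,(200,125));W[400:,300:500]=cv2.resize(b,(200,125))
cv2.imwrite('pics/m.png',cv2.convertScaleAbs(W[:,:,::-1],alpha=1.3))
E
```

```text
[ 0.5723778  -0.05237325  0.21475869] [ 0.55606066 -0.39645983 -1.18009679]
```

View pics/m.png

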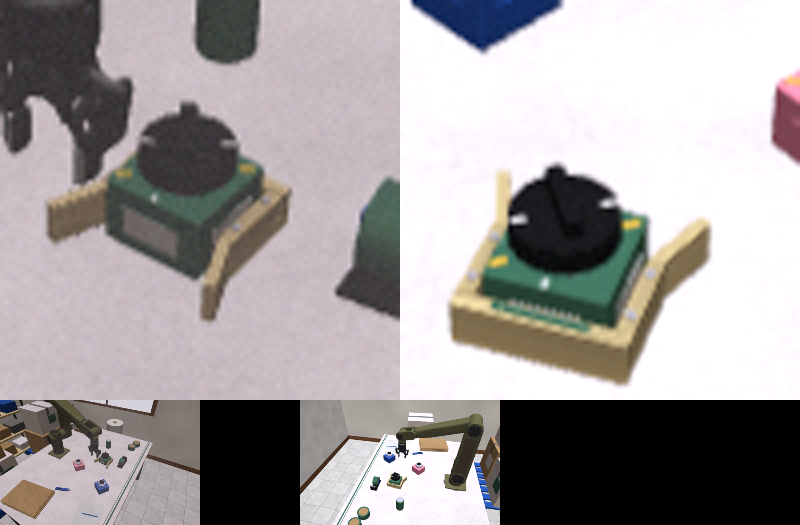

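The tin sits flush against the back wall with the lid marks next to the yellow ones. The can and dispenser haven't moved. I'll triangulate the lid marks for height before handing in.

```bash
python3 - <<'E'
from h import *
S=[(290+x/4-.4,140+y/4-.4) for x,y in((147,143),(229,143))]
B=[(265+(x-400)/4-.4,190+y/4-.4) for x,y in((518,219),(607,203))]
def tri(a,b):
    return min((np.linalg.norm(px2w('scene',[a],z)-px2w('side',[b],z)),round(z,4),((px2w('scene',[a],z)+px2w('side',[b],z))/2).round(3).tolist()) for z in np.arange(.08,.13,.0005))
print('now same',[tri(S[i],B[j]) for i,j in((0,0),(1,1),(0,1),(1,0))])
# before: loose
Sa=[(255+x/6-.4,165+y/6-.4) for x,y in((163,362),(235,283))];Bb=[(265+x/5-.4,170+y/5-.4) for x,y in((340,68),(321,128))]
print('before',[tri(Sa[i],Bb[i]) for i in(0,1)])
E
```

```text
now same [(np.float64(0.07005328653375588), np.float64(0.1), [[0.6, 0.135, 0.1]]), (np.float64(0.07192685373420682), np.float64(0.1085), [[0.601, 0.137, 0.109]]), (np.float64(0.0005427155664123781), np.float64(0.102), [[0.569, 0.119, 0.102]]), (np.float64(0.002215503784418713), np.float64(0.1045), [[0.632, 0.153, 0.104]])]
before [(np.float64(0.0027700872535130756), np.float64(0.108), [[0.572, -0.176, 0.108]]), (np.float64(0.0020136019205852246), np.float64(0.1075), [[0.572, -0.106, 0.108]])]
```

The lid top is now at about 103 mm. It was 108 mm loose, and 103 mm is the expected locked height, level and centred at (0.600,0.136).

```bash
python3 -c "
from rig import order;print(order.finish_job())"
```

```text
the job is handed in; nothing more can be done
None
```

I slid the green tin upright into the fence with two open fingers. I then gripped the lid's bar, pressed it down at about 9–10 N, twisted it clockwise to its stop and let it spring up. The job is handed in at about 23 s on the robot's clock, well under the 72 s limit. The report gives no verdict.

**Tin home:** a gentle push after the twist (about 15 N) stalled at the same tool position as the first one. The tin was still against the back wall, and the pictures agree.

**Lid at its stop:** the torque jumped from 0.03 to 0.64 N m at 57° of tool turn. The lid marks stand about 55° past the tin's white marks.

**Lid locked:** the lid top triangulates to about 103 mm, against 108 mm when loose, which is the expected locked height. I did not pull on the lid to test the catch.

**Bystanders:** the can and tape dispenser look untouched. The box cutter appears only in the small overview of the last picture. The arm went nowhere near it at bench height.

**Disagreement:** readings of the fence's angle differed by about 1° between cameras. The tin could therefore be up to about 0.7° off square to the back wall, though the pushes stalled firmly.

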